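# Load a bracket plate into the drill jig and cam it tight

## Task

Get the aluminium bracket plate ready for drilling its third hole: with your fingertips push it flat along the jig's board, its plain end first, under the low bridge until it sits fully home against the steel end stop with its side along the dark wooden fence. Then push the red lever all the way round to its closed end so that the cam holds the plate there, and leave the plate and lever standing like that. Only push: do not tip or lift the plate, and leave the tools, jar and bottle around the jig where they are.

Things in the scene. Friction and masses are not known exactly. Their poses are not given: they have to be found in the camera images.
- drill_jig: Shop-made drill jig screwed to the worktop; it does not move. Plywood board 325 x 122 x 15 mm. Frame: origin on the worktop in the middle of the feed lane, x = feed direction (under the bridge, to the stop), y to its left, z up. The board reaches from x -185 to +140 and y -54 to +68 mm, its top is at z 15. See the points below; their places are in this frame
- fence_face (a point): Point on the inner face of the dark wooden fence (jig x -40, y -30, z 21 mm). The fence runs straight along jig x from -180 to +135 mm, is 20 mm thick (y -50 to -30) and 13 mm high above the board. The plate's long -y side belongs against it
- stop_face (a point): Point on the face of the steel end stop (jig x +115, y 0, z 21 mm); the stop is 13 mm high above the board, its face square to jig x, y -30 to +20 mm. The plate's plain front end belongs against it
- bridge_mouth (a point): Middle of the front edge of the opening under the aluminium bridge with the drill bushing (jig x +48, y +2, z 21 mm). The opening is 13 mm high (underside at z 28) and 64 mm wide (fence to the bridge's foot at y +34). The bridge covers x +48 to +93, y -50 to +58; its top is at z 40, bushing and screw heads reach z 45
- plate_home (a point): Place of the plate's origin when the plate is home (jig x +50, y 0, z 15 mm), axes those of the jig. The scribed cross then lies under the bushing and the plate's rear end is at jig x -15, so 63 mm of it stick out before the bridge
- bushing (a point): Middle of the drill bushing's top rim, a dark steel ring 23 mm across in the middle of the bridge (jig x +70.5, y 0, z 45 mm)
- plate: Aluminium bracket plate 130 x 60 x 10 mm, 0.15 to 0.3 kg, lying on the jig's board before the bridge, a little askew and 0 to 35 mm off the fence. Origin: centre of its underside; x along its length, z up. Two 9 mm holes near its rear (-x) end, a scribed cross on top 20 mm ahead of the centre; the plain +x end goes under the bridge first
- cross (a point): The scribed cross on the plate's top face, 20.5 mm ahead of its centre: where the third hole goes. It lies straight below the bushing when the plate is home
- cam_lever (a joint): Angle (rad) of the red-gripped lever about its upright pivot: 0 fully open, 1.9 fully closed (end of travel); it grows counter-clockwise seen from above. The lever points at angle 1.24 + value from jig x: sideways off the board (+y) when open, straight back along the board's edge (-x) when closed. It stays where it is left; turning takes about 2 N at the grip
- lever_grip (a point): Middle of the red lever grip, 70 mm from the pivot; moves with the lever. The grip reaches from 41 to 95 mm from the pivot, is 19 mm wide and lies from z 29 to 43 mm above the worktop. A steel bar 14 mm wide joins it to the pivot
- cam_pivot (a point): Pivot of the cam lever on the board's top (jig x +18, y +49, z 15 mm). The round eccentric cam below the lever (radius 15, offset 5 mm) meets the plate's +y edge late in the swing, squeezes the plate to the fence and drags it towards the stop; this takes up to about 15 N at the grip; at the closed end it holds by itself
- tape_measure: Yellow and black tape measure standing on the worktop, 38 x 83 x 64 mm, origin under its centre. Bystander
- stubby: Short green screwdriver lying on the worktop, 35 x 106 x 30 mm, origin under its centre. Bystander
- oil_bottle: Red bottle with a black spout standing at the back, 49 x 64 x 182 mm, origin under its centre. Bystander
- screw_jar: Jar of screws with a pale lid, 72 mm across, 96 mm tall, origin under its centre. Bystander
- speed_square: Grey triangular metal square lying on the worktop, 165 x 168 x 20 mm, origin under its centre. Bystander

How it is judged (in metres and radians):
On the way, in this order (a step that is already met when the one before it is completed fails the run):
1. the plate has been pushed under the bridge, fully home against the end stop, flat on the board (x of plate in the frame of drill_jig above 0.0475 m and y of plate in the frame of drill_jig between -0.003 and 0.006 m and value of joint cam_lever below 1.3 rad), for 0.2 s.
2. the lever has been pushed round to its closed end (value of joint cam_lever above 1.8 rad), for 0.2 s.
At the end, for the whole second after the job is handed in: The plate lies flat on the board, its front end within 2 mm of the end stop and its side within 2 mm of the fence (square to within 0.03 rad), the scribed cross is within 3 mm of the bushing's axis, the lever is within 0.1 rad of its closed end, the cam presses on the plate, and all is at rest (x of plate in the frame of drill_jig between 0.048 and 0.052 m and y of plate in the frame of drill_jig between -0.002 and 0.002 m and z of plate in the frame of drill_jig below 0.017 m and angle between the x axis of plate and the x axis of drill_jig, either way round below 0.03 rad and value of joint cam_lever above 1.8 rad and contact force between cam_lever and plate above 0.5 N and linear speed of plate below 0.01 m/s and horizontal distance between cross and bushing below 0.003 m); the robot touches nothing.
It fails at once if the plate was tipped by more than 0.1 rad (angle between plate's own z axis and vertical above 0.1 rad).
It fails at once if the plate was lifted more than 6 mm off the board (z of plate in the frame of drill_jig above 0.021 m).
It fails at once if a bystander (tape measure, screwdriver, bottle, jar or square) was moved more than 25 mm (distance of any of tape_measure, stubby, oil_bottle, screw_jar, speed_square from where it was at the start of the episode above 0.025 m).
It also fails if it takes over 62 s, if anything falls off the work surface, if the arm or the gripper's body presses on something with over 40 N, if the wrist force passes 120 N, or if a joint passes its speed limit or range.

## Robot

A 6-joint arm with a two-finger parallel gripper is mounted at the origin on a cart in front of the work surface, level with it; the furniture and walls round the work are solid. World frame = base frame: x ahead of the robot, y to its left, z up, the work surface at z = 0. Lengths are in m, angles in degrees, forces in N, time in s.
With the tool pointing down it reaches from about 0.325 to 0.85 m from the base axis. Payload 4.4 kg.
Tool frame: the origin (TCP) lies midway between the tips of the shut fingers; the grasp point (between the pads) lies 19 mm behind it; z points along the fingers, y is the line along which they close (so a half turn about z gives the same grasp; the last joint's range is limited). The gripper opens to 94 mm and grips with 3 to 60 N. Pads are 16 mm wide; open, the fingers measure 119 mm over their backs; the gripper's body (75 mm by 177 mm) begins 78 mm behind the grasp point.
Start: joints at [-74.341, 11.837, 88.321, -0, 79.842, -8.623], TCP at [0.236, -0.524, 0.205] pointing down, gripper open.
Joint ranges: [-156.59, 156.59], [-49.26, 127.26], [12.9, 141.05], [-63.56, 243.56], [4.71, 150.69], [-161.64, 161.64]. Speed limits (degrees/s): [159.86, 159.86, 180, 180, 180, 180].

## Interface

Orientations are given as a 3x3 rotation matrix whose columns are the frame's x, y, z axes.
In Python, from station import env gives the robot as it stands.
- The arm moves only by the tool play_rows, never from a script. Its argument "rows" is a list of rows, each a list of 7 numbers: the shift along the tool's x, y, z in m, then the turn, a rotation vector about the tool's x, y, z in degrees, then the closure, from 0 (fully open) to 1 (shut). A call has exactly 5 rows; each row shifts and turns the commanded pose from where the row before left it, along the tool's axes as they then stand; what a row does not reach is not made up. A row lasts 1/12 s, in which the tool goes at most 41.7 mm and 7.16 degrees, less where a joint would pass 70% of its speed; a pose out of reach is approached as far as the arm can. A call is refused whole if a number of a shift passes 0.0417 or a number of a turn 7.16, either way. A call with a gripper value outside its range is refused whole. The fingers move at their own pace and stop on an object; the grip force is fixed at half the most. Time passes only in rows, so rows that do not move let the fingers close, or fill a call up. It gives the time, the measured TCP pose, the force, the opening and the grip force at its end, in the units of the state.
- env.observe(): the state, without advancing time (a new reading comes with each control period).
- env.camera(name): name is "scene" or "side" or "wrist"; returns the picture (384x512x3 uint8, blue, green, red); there is no depth.
- env.calibration(name): a dict with "fx", "fy", "cx", "cy" (pixels), "R" (3x3) and "t" (3): a world point X has camera coordinates R X + t; the wrist camera has in their place "mount" (4x4, takes a point from camera to tool coordinates, whose origin is the TCP and whose axes are the flange's). Camera axes: x right, y down, z forward; pixel columns grow to the right and rows downward; lengths in m; the calibration is good to about 2 mm. The wrist camera is an equidistant fisheye: a pixel r from the principal point sees the ray r / f radians off the axis. A picture is of the moment at which its call begins: read the wrist's pose just before it. calibration takes no time and is no camera call.
- env.close_job(): hands the job in; it is judged then, once.
The state is a dict: "time": time; "joint_pos": joint angles; "dq": joint speeds; "joint_efforts": joint torques, N m; "ee_pos": TCP position; "eef_rot": TCP orientation; "force": force on the tool from outside, world axes, zero at the start; "ft_torque": the same for the moment, N m; "grip_width": finger opening in m; "grip_force": force on a finger pad.
Only numpy, scipy, OpenCV 4.12 (cv2) and the standard library are available. Lean on these libraries where they do the work, as an engineer would, in place of code of your own. Each camera call takes 0.05 s, during which the arm holds its last target. There are 200 camera calls.

## Working session

There is one attempt and no reset: what is moved stays moved. The work goes in short steps, Python scripts to look and compute and a tool call to move; the robot and the scene stay as the last step left them, time stands still between calls to the robot, and variables do not carry over. Pictures are saved under pics/ and viewed, at most 10 in all, crops included, and the job is handed in when it is done.

Besides the shell and the picture viewer there is one more tool, called after "Emit:" by a JSON object that holds its "fn" and its "kwargs", one argument or row to a line. play_rows: Moves the arm, as the interface text tells. Its arguments: {"type":"object","properties":{"rows":{"type":"array","items":{"type":"array","items":{"type":"number"}}}},"required":["rows"]}

```bash
mkdir -p pics; python3 - <<'E'
from station import env
import cv2,numpy as np
s=env.observe(); print(s)
for n in("scene","side"):
    cv2.imwrite(f"pics/{n}0.png",cv2.resize(env.camera(n),(800,600),interpolation=cv2.INTER_CUBIC)); print(n,env.calibration(n))
print(env.calibration("wrist"))
E
```

```text
{'time': 0.0, 'joint_pos': array([-7.43415442e+01,  1.18831213e+01,  8.84042417e+01, -4.51898261e-04,
        7.98417979e+01, -8.62317522e+00]), 'dq': array([-0.09522673,  0.10155048, -0.02087294,  0.00918013,  0.00244467,
        0.05649969]), 'joint_efforts': array([-1.87367645e-03, -3.70883346e+01, -2.81417066e+01,  6.95322873e-02,
        3.63179762e-02, -1.86804546e-04]), 'ee_pos': array([ 0.23621786, -0.52335198,  0.20430662]), 'eef_rot': array([[ 9.11534687e-01,  4.11222732e-01, -6.15911188e-04],
       [ 4.11223060e-01, -9.11532167e-01,  2.16852445e-03],
       [ 3.30323686e-04, -2.22996214e-03, -9.99997459e-01]]), 'force': array([ 0.37219769, -1.02535978,  0.87361334]), 'ft_torque': array([-0.03990418,  0.02346354, -0.02222676]), 'grip_force': 0.0, 'grip_width': 0.0940431042028854}
scene {'fx': 465.4503402341749, 'fy': 465.4503402341749, 'cx': 247.37803923300064, 'cy': 187.2255335445111, 'R': array([[-0.53711421, -0.84339334, -0.01400037],
       [-0.47294647,  0.3148559 , -0.82291397],
       [ 0.69844825, -0.43537736, -0.56799348]]), 't': array([0.33537493, 0.31261689, 0.9943286 ])}
side {'fx': 429.0618208507422, 'fy': 429.0618208507422, 'cx': 256.3060141647644, 'cy': 196.628057620462, 'R': array([[-0.95586623, -0.29326762,  0.01771577],
       [-0.20807523,  0.63315695, -0.74553133],
       [ 0.20742334, -0.71631444, -0.66623508]]), 't': array([0.53276118, 0.15280674, 1.00994448])}
{'fx': 297.3186396354542, 'fy': 297.3186396354542, 'cx': 256.19305636806877, 'cy': 191.0902165767401, 'mount': array([[ 2.39168869e-04, -9.66511311e-01, -2.56623904e-01,
         7.38592583e-02],
       [ 9.99998699e-01,  6.40481885e-04, -1.48023790e-03,
        -1.21351354e-04],
       [ 1.59502964e-03, -2.56623216e-01,  9.66510207e-01,
        -1.78828099e-01],
       [ 0.00000000e+00,  0.00000000e+00,  0.00000000e+00,
         1.00000000e+00]])}
```

View pics/scene0.png

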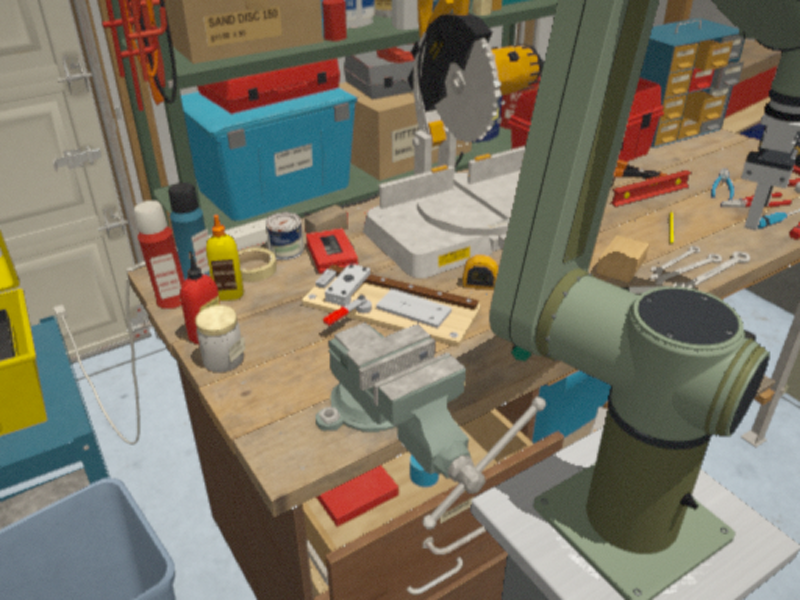

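View pics/side0.png

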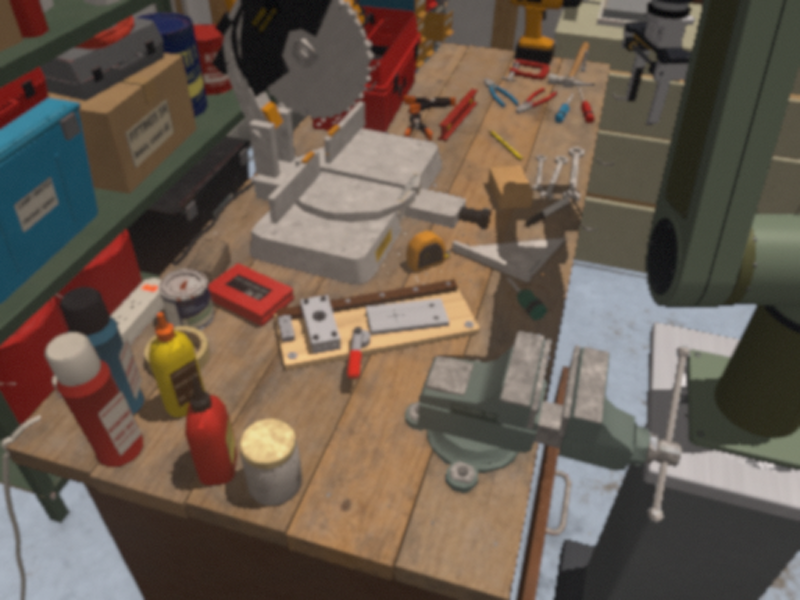

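Scene: the jig lies behind the vice, and the feed runs to the left in both pictures. In the side view (800 px wide) the board corners are at about (286,366), (478,328) and (460,290), with the bridge at (320,322), the red lever at (355,360) and the plate at (407,316).

```bash
cat > h.py <<'E'
import numpy as np,cv2
from station import env
def ray(n,px,z,scale=1):
    c=env.calibration(n);u,v=np.array(px,float)/scale
    d=c['R'].T@np.array([(u-c['cx'])/c['fx'],(v-c['cy'])/c['fy'],1]);o=-c['R'].T@c['t']
    return o+d*(z-o[2])/d[2]
def proj(n,X):
    c=env.calibration(n);p=c['R']@np.array(X)+c['t'];return np.array([c['fx']*p[0]/p[2]+c['cx'],c['fy']*p[1]/p[2]+c['cy']])
E
python3 - <<'E'
from h import *
k=1.5625
for p in [(286,366),(478,326),(460,290)]: print(p,ray('side',p,.015,k))
for n,b in(("side",(165,170,150,75)),("scene",(185,160,130,65))):
    im=env.camera(n);x,y,w,h=b
    cv2.imwrite(f"pics/{n}c.png",cv2.resize(im[y:y+h,x:x+w],None,fx=5.33 if n=="side" else 6,fy=5.33 if n=="side" else 6,interpolation=cv2.INTER_CUBIC))
E
python3 -c "
import cv2,numpy as np
a=cv2.imread('pics/sidec.png');b=cv2.imread('pics/scenec.png');print(a.shape,b.shape)
w=max(a.shape[1],b.shape[1]);f=lambda i:cv2.copyMakeBorder(i,0,0,0,w-i.shape[1],0)
c=np.vstack([f(a),f(b)]);print(c.shape);cv2.imwrite('pics/both.png',c[:600*2])
"
```

```text
(286, 366) [0.69726598 0.14914143 0.015     ]
(478, 326) [ 0.43289943 -0.03220984  0.015     ]
(460, 290) [ 0.48261576 -0.11301882  0.015     ]
(400, 800, 3) (390, 780, 3)
(790, 800, 3)
```

View crops.

View pics/sidec.png

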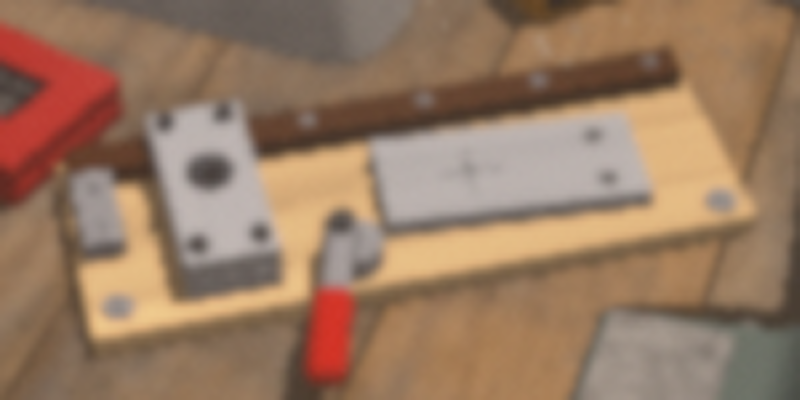

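```bash
cat >> h.py <<'E'
from scipy.optimize import least_squares
def rot(a): return np.array([[np.cos(a),-np.sin(a),0],[np.sin(a),np.cos(a),0],[0,0,1]])
E
python3 - <<'E'
from h import *
f=lambda p:np.array(p)/5.33+np.array([165,170])
J=[((140,68,15),(95,342)),((-185,68,15),(757,208)),((70.5,0,45),(210,170)),((-180,-30,28),(680,80)),((-180,-50,28),(672,48)),((48,58,40),(280,250)),((93,58,40),(182,270)),((48,-50,40),(240,100)),((93,-50,40),(148,112))]
def fit(L,z0,g):
    def r(q): return np.concatenate([proj('side',rot(q[2])@(np.array(a)/1000)+[q[0],q[1],z0])-f(p) for a,p in L])
    s=least_squares(r,g,loss='soft_l1'); return s.x,r(s.x).reshape(-1,2)
q,e=fit(J,0,[.58,.03,.6]);print(q,np.degrees(q[2]));print(e.round(1))
P=[((65,-30,10),(372,138)),((65,30,10),(388,222)),((-65,30,10),(650,197)),((-65,-30,10),(625,115)),((20.5,0,10),(470,170))]
p,e2=fit(P,.015,[.53,0,.6]);print(p,np.degrees(p[2]));print(e2.round(1))
print('plate in jig',(rot(q[2]).T@np.r_[p[:2]-q[:2],0])*1000,np.degrees(p[2]-q[2]))
E
```

```text
[0.61967706 0.01598119 0.57440325] 32.910882061336075
[[-0.9 -0.2]
 [ 0.6  1.3]
 [-0.2 -0.4]
 [ 0.9 -1.9]
 [-0.1 -0.4]
 [ 0.4  0.1]
 [ 0.5 -0.4]
 [-0.7  0.3]
 [-0.5  0.9]]
[ 0.54960602 -0.01215078  0.45747925] 26.21162999218846
[[-0.3  0.1]
 [-0.5 -0. ]
 [ 0.6 -0.3]
 [ 0.5 -0.1]
 [-0.3  0.1]]
plate in jig [-74.11086006  14.45471506   0.        ] -6.699252069147619
```

```bash
python3 - <<'E'
from h import *
k=1.5625
q=np.array([.6197,.0160,.5744])
for n,p,z in [('saw handle',(480,218),.08),('saw base front',(370,275),.02),('saw top edge',(370,90),.35),('saw arm low',(285,110),.3),('tape top',(428,240),.064),('vice jaw L',(422,400),.08),('vice jawtop back',(545,340),.14),('vice jawtop front L',(425,365),.13),('vice base',(410,415),.01),('bottle base',(215,475),.0),('bottle tip',(200,380),.18),('jar',(270,435),.096),('yellowbottle tip',(160,320),.18),('drill lid red box',(250,280),.05)]:
    X=ray('side',p,z,k); print(n,X.round(3),'jig',(rot(q[2]).T@(X-[*q[:2],0])*1000).round())
R=rot(q[2])
for nm,j in [('above side push',(-85,75)),('rear',(-165,0)),('lever start',(60,110))]: print(nm,(R@(np.r_[j,0]/1000)+[*q[:2],0]).round(4))
for p in [(325,360),(522,350),(468,395)]: pass
E
```

```text
saw handle [ 0.482 -0.248  0.08 ] jig [-259. -147.   80.]
saw base front [ 0.645 -0.097  0.02 ] jig [ -41. -108.   20.]
saw top edge [ 0.651 -0.129  0.35 ] jig [ -52. -139.  350.]
saw arm low [ 0.791 -0.121  0.3  ] jig [  70. -208.  300.]
tape top [ 0.56  -0.173  0.064] jig [-153. -126.   64.]
vice jaw L [0.466 0.204 0.08 ] jig [-27. 242.  80.]
vice jawtop back [0.324 0.1   0.14 ] jig [-203.  232.  140.]
vice jawtop front L [0.469 0.186 0.13 ] jig [-34. 225. 130.]
vice base [0.488 0.179 0.01 ] jig [-22. 208.  10.]
bottle base [0.712 0.351 0.   ] jig [259. 231.   0.]
bottle tip [0.705 0.338 0.18 ] jig [247. 224. 180.]
jar [0.629 0.331 0.096] jig [178. 260.  96.]
yellowbottle tip [0.807 0.262 0.18 ] jig [291. 105. 180.]
drill lid red box [0.821 0.014 0.05 ] jig [ 168. -111.   50.]
above side push [0.5076 0.0328 0.    ]
rear [ 0.4812 -0.0736  0.    ]
lever start [0.6103 0.1409 0.    ]
```

View pics/scenec.png

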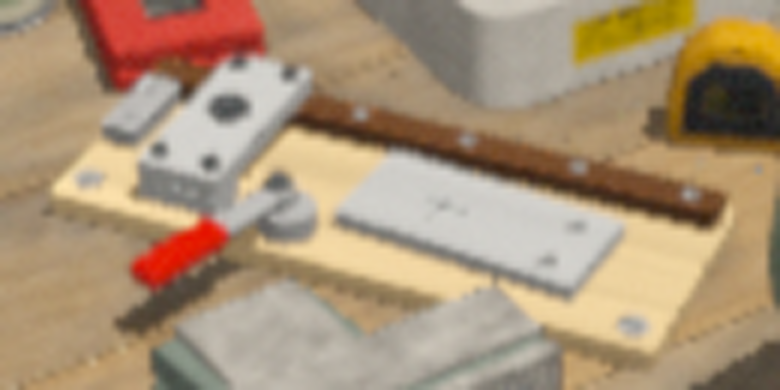

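Emit:
{"fn": "play_rows", "kwargs": {
  "rows": [
    [0.0238, -0.0198, 0, 0, 0, 0, 1],
    [0.0238, -0.0198, 0, 0, 0, 0, 1],
    [0.0238, -0.0198, 0, 0, 0, 0, 1],
    [0.0238, -0.0198, 0, 0, 0, 0, 1],
    [0.0238, -0.0198, 0, 0, 0, 0, 1]
  ]
}}

```text
time: 0.62
ee_pos: [0.3045, -0.3835, 0.2051]
eef_rot: [[0.912, 0.411, -0.0], [0.411, -0.912, 0.001], [0.0, -0.001, -1.0]]
force: [0.5, -0.2, -0.4]
grip_width: 0.0641
grip_force: 0.0
```

Emit:
{"fn": "play_rows", "kwargs": {
  "rows": [
    [0.0238, -0.0198, 0, 0, 0, 0, 1],
    [0.0238, -0.0198, 0, 0, 0, 0, 1],
    [0.0238, -0.0198, 0, 0, 0, 0, 1],
    [0.0238, -0.0198, 0, 0, 0, 0, 1],
    [0.0238, -0.0198, 0, 0, 0, 0, 1]
  ]
}}

```text
time: 1.03
ee_pos: [0.3723, -0.2443, 0.2054]
eef_rot: [[0.912, 0.411, 0.0], [0.411, -0.912, 0.0], [0.0, 0.0, -1.0]]
force: [1.2, -0.1, 0.4]
grip_width: 0.0307
grip_force: 0.0
```

Emit:
{"fn": "play_rows", "kwargs": {
  "rows": [
    [0.0238, -0.0198, 0, 0, 0, 0, 1],
    [0.0238, -0.0198, 0, 0, 0, 0, 1],
    [0.0238, -0.0198, 0, 0, 0, 0, 1],
    [0.0238, -0.0198, 0, 0, 0, 0, 1],
    [0.0238, -0.0198, 0, 0, 0, 0, 1]
  ]
}}

```text
time: 1.45
ee_pos: [0.44, -0.1051, 0.2054]
eef_rot: [[0.912, 0.411, 0.0], [0.411, -0.912, -0.0], [0.0, 0.0, -1.0]]
force: [0.9, -1.0, 0.3]
grip_width: 0.0008
grip_force: 0.0
```

Emit:
{"fn": "play_rows", "kwargs": {
  "rows": [
    [0.0238, -0.0198, 0, 0, 0, 0, 1],
    [0.0238, -0.0198, 0, 0, 0, 0, 1],
    [0.0238, -0.0198, 0, 0, 0, 0, 1],
    [0.0238, -0.0198, 0, 0, 0, -4.3, 1],
    [0.0238, -0.0198, 0, 0, 0, -4.3, 1]
  ]
}}

```text
time: 1.87
ee_pos: [0.5059, 0.035, 0.2054]
eef_rot: [[0.838, 0.546, 0.0], [0.546, -0.838, -0.0], [0.0, 0.0, -1.0]]
force: [0.7, 0.1, 0.1]
grip_width: 0.0008
grip_force: 0.0
```

```bash
cat >> h.py <<'E'
q=np.array([.6197,.0160,.5744])
def st():
    s=env.observe();R=rot(q[2])
    X=R.T@(s['ee_pos']-[*q[:2],0])*1000
    print('t',s['time'],'tcp jig mm',X.round(1),'force jig',(R.T@s['force']).round(1),'xyaw-jig',np.degrees(np.arctan2(s['eef_rot'][1,0],s['eef_rot'][0,0])-q[2]).round(2),'tilt z',s['eef_rot'][:,2].round(3),'w',s['grip_width'])
E
python3 -c "
from h import *
st()
cv2.imwrite('pics/w1.png',env.camera('wrist'))"
```

```text
t 1.8667 tcp jig mm [-85.2  77.8 205.4] force jig [ 0.7 -0.3  0.1] xyaw-jig 0.18 tilt z [ 0. -0. -1.] w 0.0007903511292514366
```

View pics/w1.png

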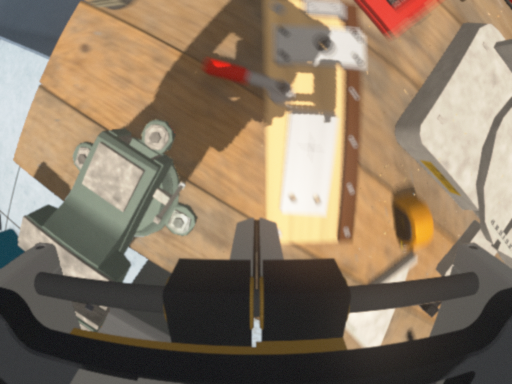

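The wrist view shows the plate with corners at about (291,113), (337,121), (326,215) and (283,213), the fence at x≈350 and the lever at (230,70). I'll check it against the jig fit.

```bash
cat >> h.py <<'E'
def wray(px,z,s):
    c=env.calibration('wrist');d=np.array([(px[0]-c['cx'])/c['fx'],(px[1]-c['cy'])/c['fy']]);r=np.hypot(*d)
    v=np.r_[d/r*np.sin(r),np.cos(r)];M=c['mount'];R=s['eef_rot']
    o=s['ee_pos']+R@M[:3,3];w=R@M[:3,:3]@v;X=o+w*(z-o[2])/w[2]
    return rot(q[2]).T@(X-[*q[:2],0])*1000
E
python3 -c "
from h import *
s=env.observe()
for p in [(291,113),(337,121),(326,215),(283,213)]: print(p,wray(p,.025,s).round(1))
for n,p,z in [('fence inner rear',(341,238),.028),('bushing',(323,44),.045),('board rear +y',(266,240),.015),('grip',(228,70),.036)]: print(n,wray(p,z,s).round(1))
"
```

```text
(291, 113) [-4.9 41.3 25. ]
(337, 121) [-12.3 -16.1  25. ]
(326, 215) [-133.4   -9.1   25. ]
(283, 213) [-130.8   47.6   25. ]
fence inner rear [-165.2  -32.2   28. ]
bushing [78.1  7.2 45. ]
board rear +y [-173.2   68.2   15. ]
grip [ 45.1 116.1  36. ]
```

```bash
python3 -c "
from h import *
st()
f=lambda p:np.array(p)/6+np.array([185,160])
for n,p,z,e in [('bushing',(230,105),.045,'70.5 0'),('rear+y',(660,352),.015,'-185 68'),('front+y',(52,195),.015,'140 68'),('fence top rear in',(715,222),.028,'-180 -30'),('bridge top rear +y',(218,184),.04,'48 58'),('plate front+y',(338,215),.025,''),('plate rear +y',(568,292),.025,''),('plate rear -y',(624,226),.025,''),('plate front -y',(395,152),.025,'')]:
    X=ray('scene',f(p),z);print(n,(rot(q[2]).T@(X-[*q[:2],0])*1000).round(1),e)
cv2.imwrite('pics/w2.png',env.camera('wrist')[0:260,190:390].repeat(3,0).repeat(3,1)[:600])
st()
"
```

```text
t 1.9167 tcp jig mm [-81.5  81.1 205.5] force jig [2.3 1.  0.4] xyaw-jig 0.54 tilt z [ 0.002  0.005 -1.   ] w 0.00047129708943916725
bushing [69.4 -3.  45. ] 70.5 0
rear+y [-187.5   63.5   15. ] -185 68
front+y [136.3  66.3  15. ] 140 68
fence top rear in [-182.6  -27.3   28. ] -180 -30
bridge top rear +y [46.3 55.6 40. ] 48 58
plate front+y [-9.7 36.9 25. ] 
plate rear +y [-136.2   50.    25. ] 
plate rear -y [-141.8  -10.5   25. ] 
plate front -y [-12.9 -24.3  25. ] 
t 1.9667 tcp jig mm [-83.9  79.3 205.3] force jig [-0.3 -1.  -0.2] xyaw-jig 0.32 tilt z [ 0.     0.001 -1.   ] w 0.000615356931113086
```

View pics/w2.png

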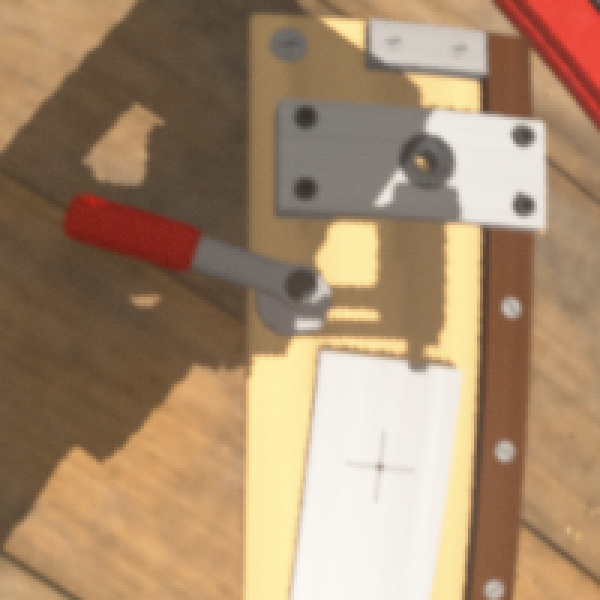

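Side and scene views agree to about 3 mm, and the earlier wrist offset came from the arm still moving. I'll descend beside the plate's +y edge and push toward the fence.

Emit:
{"fn": "play_rows", "kwargs": {
  "rows": [
    [0, 0, 0.037, 0, 0, 0, 1],
    [0, 0, 0.037, 0, 0, 0, 1],
    [0, 0, 0.037, 0, 0, 0, 1],
    [0, 0, 0.037, 0, 0, 0, 1],
    [0, 0, 0.03, 0, 0, 0, 1]
  ]
}}

```text
time: 2.38
ee_pos: [0.5035, 0.0328, 0.0249]
eef_rot: [[0.84, 0.542, -0.003], [0.542, -0.84, -0.0], [-0.002, -0.001, -1.0]]
force: [-0.9, 0.6, 0.1]
grip_width: 0.0009
grip_force: 0.0
```

Emit:
{"fn": "play_rows", "kwargs": {
  "rows": [
    [0, 0, 0.006, 0, 0, 0, 1],
    [0, 0.003, 0, 0, 0, 0, 1],
    [0, 0.003, 0, 0, 0, 0, 1],
    [0, 0.003, 0, 0, 0, 0, 1],
    [0, 0.003, 0, 0, 0, 0, 1]
  ]
}}

```text
time: 2.8
ee_pos: [0.5146, 0.0226, 0.0241]
eef_rot: [[0.84, 0.543, 0.005], [0.543, -0.84, -0.001], [0.004, 0.004, -1.0]]
force: [0.2, 0.3, -1.0]
grip_width: 0.0008
grip_force: 0.0
```

Emit:
{"fn": "play_rows", "kwargs": {
  "rows": [
    [0, 0.003, 0, 0, 0, 0, 1],
    [0, 0.003, 0, 0, 0, 0, 1],
    [0, 0.003, 0, 0, 0, 0, 1],
    [0, 0.003, 0, 0, 0, 0, 1],
    [0, 0.003, 0, 0, 0, 0, 1]
  ]
}}

```text
time: 3.22
ee_pos: [0.5203, 0.0106, 0.0216]
eef_rot: [[0.84, 0.543, 0.0], [0.543, -0.84, -0.0], [0.0, 0.0, -1.0]]
force: [-0.0, -0.5, 0.3]
grip_width: 0.0008
grip_force: 0.0
```

```bash
python3 -c "
from h import *
st()"
```

```text
t 3.2167 tcp jig mm [-86.4  49.5  21.6] force jig [-0.3 -0.4  0.3] xyaw-jig -0.03 tilt z [ 0. -0. -1.] w 0.0008492537064486525
```

Emit:
{"fn": "play_rows", "kwargs": {
  "rows": [
    [0, 0.001, 0.002, 0, 0, 0, 1],
    [0, 0.002, 0, 0, 0, 0, 1],
    [0, 0.002, 0, 0, 0, 0, 1],
    [0, 0.001, 0, 0, 0, 0, 1],
    [0, 0.001, 0, 0, 0, 0, 1]
  ]
}}

```text
time: 3.63
ee_pos: [0.5233, 0.0063, 0.0202]
eef_rot: [[0.84, 0.543, -0.002], [0.543, -0.84, 0.003], [-0.0, -0.003, -1.0]]
force: [-4.1, 3.9, 9.9]
grip_width: 0.0002
grip_force: 5.1
```

```bash
python3 -c "
from h import *
st()
cv2.imwrite('pics/side2.png',cv2.resize(env.camera('side')[165:245,155:325],None,fx=4.7,fy=4.7,interpolation=cv2.INTER_CUBIC))"
```

```text
t 3.6333 tcp jig mm [-86.2  44.2  20.2] force jig [-1.3  5.5  9.9] xyaw-jig -0.05 tilt z [-0.002  0.003 -1.   ] w 0.000174688986074007
```

View pics/side2.png

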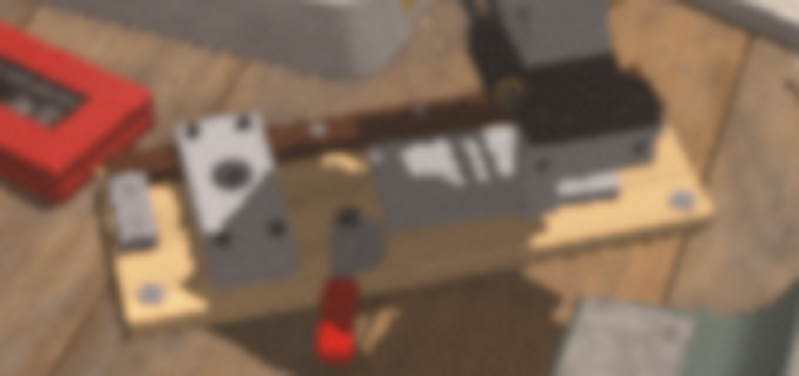

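The side view shows the gripper behind the plate, pressing toward the fence at about (540,190). The upward force suggests the tip is rubbing on something, so I'll lift it 1.5 mm and check again.

Emit:
{"fn": "play_rows", "kwargs": {
  "rows": [
    [0, 0, -0.0015, 0, 0, 0, 1],
    [0, 0, 0, 0, 0, 0, 1],
    [0, 0, 0, 0, 0, 0, 1],
    [0, 0, 0, 0, 0, 0, 1],
    [0, 0, 0, 0, 0, 0, 1]
  ]
}}

```text
time: 4.1
ee_pos: [0.5237, 0.0052, 0.0209]
eef_rot: [[0.84, 0.543, -0.0], [0.543, -0.84, 0.001], [0.0, -0.001, -1.0]]
force: [-1.1, 2.9, 3.0]
grip_width: 0.0003
grip_force: 2.0
```

```bash
python3 -c "
from h import *
st()
im=env.camera('wrist');cv2.imwrite('pics/w3.png',im[0:300,130:430].repeat(2,0).repeat(2,1))"
```

```text
t 4.1 tcp jig mm [-86.4  43.1  20.9] force jig [0.6 3.  3. ] xyaw-jig -0.04 tilt z [-0.     0.001 -1.   ] w 0.0003095803087064499
```

View pics/w3.png

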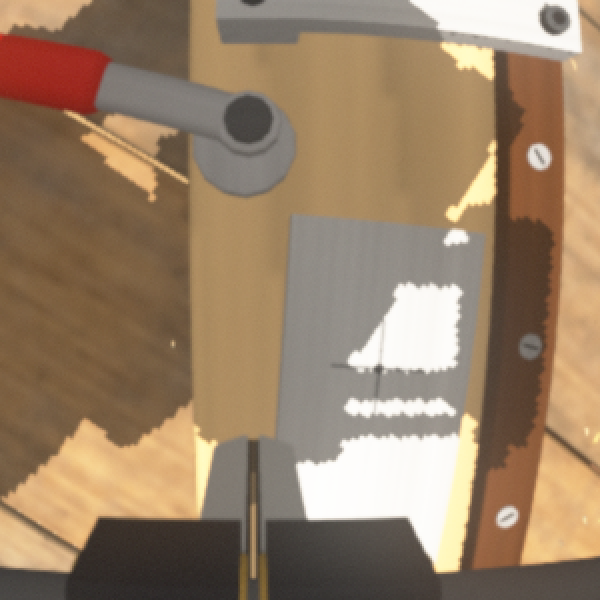

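```bash
python3 -c "
from h import *
s=env.observe()
for n,p,z in [('front+y',(292,215),25),('front-y',(484,235),25),('+y edge',(278,430),25),('-y edge',(462,440),25),('cross',(379,369),25),('fence inner',(497,60),28),('fence inner bot',(487,400),28),('board edge',(190,300),15),('bridge edge +y',(218,20),40),('tipL',(215,440),21),('tipR',(293,440),21)]: print(n,wray((p[0]/2+130,p[1]/2),z/1000,s).round(1))
"
```

```text
front+y [-8.7 32.  25. ]
front-y [-12.4 -27.3  25. ]
+y edge [-74.3  35.5  25. ]
-y edge [-78.5 -25.   25. ]
cross [-54.7   4.7  25. ]
fence inner [ 43.  -30.7  28. ]
fence inner bot [-64.  -31.1  28. ]
board edge [-34.9  63.1  15. ]
bridge edge +y [45.8 52.7 40. ]
tipL [-79.2  55.5  21. ]
tipR [-79.2  30.5  21. ]
```

The tip spans y 30–55 while the plate's edge is at about y 36, so the tip is sitting on the plate. The real surfaces must be about 4 mm lower than assumed. I'll lift, back off to the side, and go in lower.

Emit:
{"fn": "play_rows", "kwargs": {
  "rows": [
    [0, 0, -0.006, 0, 0, 0, 1],
    [0, -0.006, 0, 0, 0, 0, 1],
    [0, -0.006, 0, 0, 0, 0, 1],
    [0, -0.004, 0, 0, 0, 0, 1],
    [0, 0, 0, 0, 0, 0, 1]
  ]
}}

```text
time: 4.57
ee_pos: [0.5141, 0.0192, 0.0266]
eef_rot: [[0.839, 0.544, -0.001], [0.544, -0.839, 0.0], [-0.001, -0.001, -1.0]]
force: [-0.4, -0.8, 0.3]
grip_width: 0.0006
grip_force: 0.0
```

Emit:
{"fn": "play_rows", "kwargs": {
  "rows": [
    [0, 0, 0.004, 0, 0, 0, 1],
    [0, 0, 0.004, 0, 0, 0, 1],
    [0, 0, 0.001, 0, 0, 0, 1],
    [0, 0, 0.001, 0, 0, 0, 1],
    [0, 0, 0, 0, 0, 0, 1]
  ]
}}

```text
time: 4.98
ee_pos: [0.5149, 0.0183, 0.0165]
eef_rot: [[0.84, 0.543, -0.001], [0.543, -0.84, 0.0], [-0.001, -0.001, -1.0]]
force: [-0.8, 0.0, -0.4]
grip_width: 0.0001
grip_force: 0.0
```

```bash
python3 -c "
from h import *
st()
s=env.observe();im=env.camera('wrist');cv2.imwrite('pics/w4.png',im[0:300,130:430].repeat(2,0).repeat(2,1))
f=lambda p:np.array(p)/5.33+np.array([165,170]);g=lambda p:np.array(p)/6+np.array([185,160])
J=[('side',f(p),a) for a,p in [((140,68,15),(95,342)),((-185,68,15),(757,208)),((70.5,0,45),(210,170)),((-180,-30,28),(680,80)),((-180,-50,28),(672,48)),((48,58,40),(280,250)),((93,58,40),(182,270)),((48,-50,40),(240,100)),((93,-50,40),(148,112))]]
J+=[('scene',g(p),a) for a,p in [((70.5,0,45),(230,105)),((-185,68,15),(660,352)),((140,68,15),(52,195)),((-180,-30,28),(715,222)),((48,58,40),(218,184))]]
r=lambda u:np.concatenate([proj(n,rot(u[2])@(np.array(a)/1000)+[u[0],u[1],u[3]])-p for n,p,a in J])
o=least_squares(r,[*q,0],loss='soft_l1');print(o.x,np.abs(r(o.x)).mean())
"
```

```text
t 4.9833 tcp jig mm [-86.8  58.9  16.5] force jig [-0.6  0.4 -0.4] xyaw-jig -0.04 tilt z [-0.001  0.    -1.   ] w 9.403432163538093e-05
[ 0.62124241  0.01196418  0.57452575 -0.00340608] 0.5125509513664872
```

The joint refit puts the jig 3.4 mm lower and shifts it 4 mm in y, which explains it. I'll update the frame and push the edge properly.

```bash
cat >> h.py <<'E'
q=np.array([.6212,.0120,.5745])
def st():
    s=env.observe();R=rot(q[2])
    X=R.T@(s['ee_pos']-[*q[:2],-.0034])*1000
    print('t',s['time'],'tcp jig mm',X.round(1),'force jig',(R.T@s['force']).round(1),'xyaw-jig',np.degrees(np.arctan2(s['eef_rot'][1,0],s['eef_rot'][0,0])-q[2]).round(2),'w',s['grip_width'].round(4))
E
python3 -c "
from h import *
st()"
```

```text
Traceback (most recent call last):
  File "h.py", line 25, in st
    print('t',s['time'],'tcp jig mm',X.round(1),'force jig',(R.T@s['force']).round(1),'xyaw-jig',np.degrees(np.arctan2(s['eef_rot'][1,0],s['eef_rot'][0,0])-q[2]).round(2),'w',s['grip_width'].round(4))
                                                                                                                                                                               ^^^^^^^^^^^^^^^^^^^^^
AttributeError: 'float' object has no attribute 'round'
```

Emit:
{"fn": "play_rows", "kwargs": {
  "rows": [
    [0, 0.003, 0, 0, 0, 0, 1],
    [0, 0.003, 0, 0, 0, 0, 1],
    [0, 0.003, 0, 0, 0, 0, 1],
    [0, 0.003, 0, 0, 0, 0, 1],
    [0, 0.003, 0, 0, 0, 0, 1]
  ]
}}

```text
time: 5.45
ee_pos: [0.5233, 0.0057, 0.017]
eef_rot: [[0.84, 0.543, -0.001], [0.543, -0.84, 0.001], [-0.0, -0.001, -1.0]]
force: [-0.5, 0.9, 1.4]
grip_width: 0.0004
grip_force: 1.0
```

Emit:
{"fn": "play_rows", "kwargs": {
  "rows": [
    [0, 0.001, 0, 0, 0, 0, 1],
    [0, 0.001, 0, 0, 0, 0, 1],
    [0, 0.001, 0, 0, 0, 0, 1],
    [0, 0.001, 0, 0, 0, 0, 1],
    [0, 0, 0, 0, 0, 0, 1]
  ]
}}

```text
time: 5.87
ee_pos: [0.5255, 0.0024, 0.017]
eef_rot: [[0.84, 0.543, -0.0], [0.543, -0.84, -0.0], [-0.0, 0.0, -1.0]]
force: [-0.6, 0.8, 1.6]
grip_width: 0.0006
grip_force: 0.8
```

```bash
python3 -c "
from h import *
st()"
```

```text
Traceback (most recent call last):
  File "h.py", line 25, in st
    print('t',s['time'],'tcp jig mm',X.round(1),'force jig',(R.T@s['force']).round(1),'xyaw-jig',np.degrees(np.arctan2(s['eef_rot'][1,0],s['eef_rot'][0,0])-q[2]).round(2),'w',s['grip_width'].round(4))
                                                                                                                                                                               ^^^^^^^^^^^^^^^^^^^^^
AttributeError: 'float' object has no attribute 'round'
```

Emit:
{"fn": "play_rows", "kwargs": {
  "rows": [
    [0, 0.001, 0, 0, 0, 0, 1],
    [0, 0.001, 0, 0, 0, 0, 1],
    [0, 0.001, 0, 0, 0, 0, 1],
    [0, 0, 0, 0, 0, 0, 1],
    [0, 0, 0, 0, 0, 0, 1]
  ]
}}

```text
time: 6.28
ee_pos: [0.5272, -0.0002, 0.017]
eef_rot: [[0.84, 0.543, 0.0], [0.543, -0.84, -0.0], [0.0, 0.0, -1.0]]
force: [-1.1, 0.5, 1.0]
grip_width: 0.0002
grip_force: 0.7
```

```bash
sed -i "s/s\['grip_width'\].round(4)/s['grip_width']/" h.py; python3 -c "
from h import *
st()
im=env.camera('wrist');cv2.imwrite('pics/w5.png',im[0:300,130:430].repeat(2,0).repeat(2,1))"
```

```text
t 6.2833 tcp jig mm [-85.5  40.8  20.4] force jig [-0.6  1.   1. ] xyaw-jig -0.04 w 0.00015336656357423952
```

View pics/w5.png

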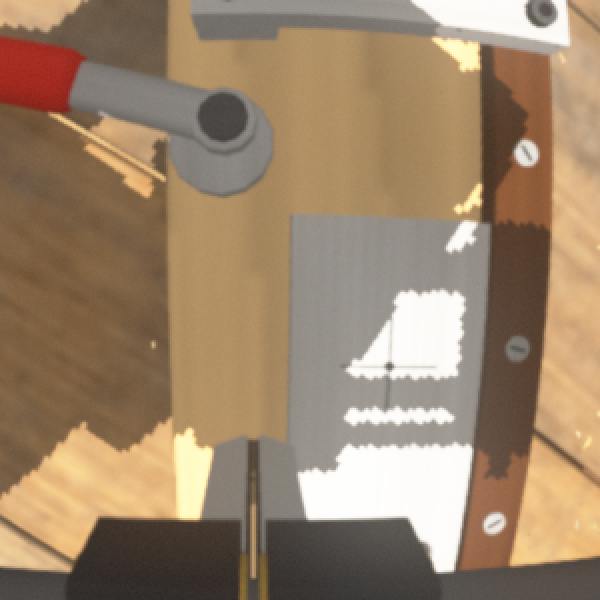

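The wrist view shows the plate square, with its right side at x≈487, almost at the fence. Two more small pushes should seat it.

Emit:
{"fn": "play_rows", "kwargs": {
  "rows": [
    [0, 0.0005, 0, 0, 0, 0, 1],
    [0, 0.0005, 0, 0, 0, 0, 1],
    [0, 0.0005, 0, 0, 0, 0, 1],
    [0, 0, 0, 0, 0, 0, 1],
    [0, 0, 0, 0, 0, 0, 1]
  ]
}}

```text
time: 6.75
ee_pos: [0.5276, -0.001, 0.0169]
eef_rot: [[0.84, 0.543, -0.001], [0.543, -0.84, 0.001], [-0.0, -0.001, -1.0]]
force: [-2.0, 2.7, 2.3]
grip_width: 0.0008
grip_force: 2.0
```

```bash
python3 -c "
from h import *
st()"
```

```text
t 6.75 tcp jig mm [-85.7  40.   20.3] force jig [-0.2  3.4  2.3] xyaw-jig -0.04 w 0.0007899830633335932
```

Emit:
{"fn": "play_rows", "kwargs": {
  "rows": [
    [0, -0.006, 0, 0, 0, 0, 1],
    [0, -0.006, 0, 0, 0, 0, 1],
    [0, 0, -0.02, 0, 0, 0, 1],
    [0, 0, -0.03, 0, 0, 0, 1],
    [0, 0, 0, 0, 0, 0, 0.79]
  ]
}}

```text
time: 7.17
ee_pos: [0.5257, 0.0083, 0.0719]
eef_rot: [[0.839, 0.543, 0.01], [0.543, -0.839, -0.002], [0.007, 0.007, -1.0]]
force: [1.5, -0.3, 0.7]
grip_width: 0.0038
grip_force: 0.0
```

Emit:
{"fn": "play_rows", "kwargs": {
  "rows": [
    [-0.02, 0.013, 0, 0, 0, 0, 0.79],
    [-0.02, 0.013, 0, 0, 0, 0, 0.79],
    [-0.02, 0.013, 0, 0, 0, 0, 0.79],
    [-0.02, 0.013, 0, 0, 0, 0, 0.79],
    [-0.001, 0.003, 0, 0, 0, 0, 0.79]
  ]
}}

```text
time: 7.58
ee_pos: [0.4816, -0.0837, 0.0664]
eef_rot: [[0.841, 0.541, -0.001], [0.541, -0.841, -0.001], [-0.002, 0.001, -1.0]]
force: [0.3, 0.2, -0.3]
grip_width: 0.0196
grip_force: 0.0
```

Emit:
{"fn": "play_rows", "kwargs": {
  "rows": [
    [0, 0, 0.02, 0, 0, 0, 0.79],
    [0, 0, 0.02, 0, 0, 0, 0.79],
    [0, 0, 0.008, 0, 0, 0, 0.79],
    [0, 0, 0.002, 0, 0, 0, 0.79],
    [0, 0, 0, 0, 0, 0, 0.79]
  ]
}}

```text
time: 8.0
ee_pos: [0.4828, -0.0808, 0.0164]
eef_rot: [[0.839, 0.543, -0.001], [0.543, -0.839, 0.001], [-0.001, -0.001, -1.0]]
force: [-0.1, -0.1, 0.3]
grip_width: 0.0193
grip_force: 0.0
```

```bash
python3 -c "
from h import *
st()"
```

```text
t 8.0 tcp jig mm [-166.6   -2.7   19.8] force jig [-0.1 -0.   0.3] xyaw-jig 0.0 w 0.019331613611631177
```

Emit:
{"fn": "play_rows", "kwargs": {
  "rows": [
    [0.004, 0, 0, 0, 0, 0, 0.79],
    [0.004, 0, 0, 0, 0, 0, 0.79],
    [0.004, 0, 0, 0, 0, 0, 0.79],
    [0.004, 0, 0, 0, 0, 0, 0.79],
    [0.004, 0, 0, 0, 0, 0, 0.79]
  ]
}}

```text
time: 8.42
ee_pos: [0.5009, -0.0704, 0.0175]
eef_rot: [[0.84, 0.543, 0.001], [0.543, -0.84, -0.0], [0.001, 0.001, -1.0]]
force: [-0.4, -0.9, -0.1]
grip_width: 0.0195
grip_force: 0.5
```

Emit:
{"fn": "play_rows", "kwargs": {
  "rows": [
    [0.005, 0, 0, 0, 0, 0, 0.79],
    [0.005, 0, 0, 0, 0, 0, 0.79],
    [0.005, 0, 0, 0, 0, 0, 0.79],
    [0.005, 0, 0, 0, 0, 0, 0.79],
    [0.005, 0, 0, 0, 0, 0, 0.79]
  ]
}}

```text
time: 8.83
ee_pos: [0.5213, -0.0567, 0.0169]
eef_rot: [[0.84, 0.543, -0.0], [0.543, -0.84, -0.0], [-0.0, -0.0, -1.0]]
force: [-1.3, -1.0, 1.8]
grip_width: 0.0198
grip_force: 0.8
```

Emit:
{"fn": "play_rows", "kwargs": {
  "rows": [
    [0.005, 0, 0, 0, 0, 0, 0.79],
    [0.005, 0, 0, 0, 0, 0, 0.79],
    [0.005, 0, 0, 0, 0, 0, 0.79],
    [0.005, 0, 0, 0, 0, 0, 0.79],
    [0.005, 0, 0, 0, 0, 0, 0.79]
  ]
}}

```text
time: 9.25
ee_pos: [0.5424, -0.0431, 0.0169]
eef_rot: [[0.84, 0.543, -0.0], [0.543, -0.84, 0.0], [-0.0, -0.0, -1.0]]
force: [-1.4, -0.1, 1.3]
grip_width: 0.02
grip_force: 0.7
```

```bash
python3 -c "
from h import *
st()"
```

```text
t 9.25 tcp jig mm [-96.1  -3.4  20.3] force jig [-1.2  0.7  1.3] xyaw-jig -0.04 w 0.020034337708499193
```

Emit:
{"fn": "play_rows", "kwargs": {
  "rows": [
    [0.005, 0, 0, 0, 0, 0, 0.79],
    [0.005, 0, 0, 0, 0, 0, 0.79],
    [0.005, 0, 0, 0, 0, 0, 0.79],
    [0.005, 0, 0, 0, 0, 0, 0.79],
    [0.005, 0, 0, 0, 0, 0, 0.79]
  ]
}}

```text
time: 9.67
ee_pos: [0.5634, -0.0296, 0.0169]
eef_rot: [[0.84, 0.543, -0.0], [0.543, -0.84, 0.0], [-0.0, -0.0, -1.0]]
force: [-0.5, -0.9, 1.4]
grip_width: 0.0196
grip_force: 0.7
```

Emit:
{"fn": "play_rows", "kwargs": {
  "rows": [
    [0.004, 0, 0, 0, 0, 0, 0.79],
    [0.004, 0, 0, 0, 0, 0, 0.79],
    [0.004, 0, 0, 0, 0, 0, 0.79],
    [0.004, 0, 0, 0, 0, 0, 0.79],
    [0.004, 0, 0, 0, 0, 0, 0.79]
  ]
}}

```text
time: 10.08
ee_pos: [0.58, -0.0188, 0.0169]
eef_rot: [[0.84, 0.543, -0.0], [0.543, -0.84, 0.0], [-0.0, -0.0, -1.0]]
force: [-1.5, -0.5, 1.0]
grip_width: 0.0195
grip_force: 0.7
```

Emit:
{"fn": "play_rows", "kwargs": {
  "rows": [
    [0.003, 0, 0, 0, 0, 0, 0.79],
    [0.003, 0, 0, 0, 0, 0, 0.79],
    [0.003, 0, 0, 0, 0, 0, 0.79],
    [0.003, 0, 0, 0, 0, 0, 0.79],
    [0.003, 0, 0, 0, 0, 0, 0.79]
  ]
}}

```text
time: 10.5
ee_pos: [0.5926, -0.0107, 0.0169]
eef_rot: [[0.84, 0.543, -0.0], [0.543, -0.84, 0.0], [-0.0, -0.0, -1.0]]
force: [-1.5, -1.3, 0.9]
grip_width: 0.0197
grip_force: 0.7
```

```bash
python3 -c "
from h import *
st()"
```

```text
t 10.5 tcp jig mm [-36.4  -3.5  20.3] force jig [-2.  -0.3  0.9] xyaw-jig -0.04 w 0.01968155165014459
```

Around 13 mm of travel should be left, so I'll go slower.

Emit:
{"fn": "play_rows", "kwargs": {
  "rows": [
    [0.002, 0, 0, 0, 0, 0, 0.79],
    [0.002, 0, 0, 0, 0, 0, 0.79],
    [0.002, 0, 0, 0, 0, 0, 0.79],
    [0.002, 0, 0, 0, 0, 0, 0.79],
    [0.002, 0, 0, 0, 0, 0, 0.79]
  ]
}}

```text
time: 10.92
ee_pos: [0.6009, -0.0054, 0.0169]
eef_rot: [[0.84, 0.543, -0.0], [0.543, -0.84, 0.0], [-0.0, -0.0, -1.0]]
force: [-1.2, -1.2, 0.9]
grip_width: 0.0194
grip_force: 0.7
```

Emit:
{"fn": "play_rows", "kwargs": {
  "rows": [
    [0.0008, 0, 0, 0, 0, 0, 0.79],
    [0.0008, 0, 0, 0, 0, 0, 0.79],
    [0.0008, 0, 0, 0, 0, 0, 0.79],
    [0.0008, 0, 0, 0, 0, 0, 0.79],
    [0, 0, 0, 0, 0, 0, 0.79]
  ]
}}

```text
time: 11.33
ee_pos: [0.6027, -0.0041, 0.0169]
eef_rot: [[0.84, 0.543, -0.002], [0.543, -0.84, -0.001], [-0.002, -0.0, -1.0]]
force: [-3.0, -1.8, 3.4]
grip_width: 0.0201
grip_force: 2.3
```

```bash
python3 -c "
from h import *
st()"
```

```text
t 11.3333 tcp jig mm [-24.3  -3.5  20.3] force jig [-3.5  0.1  3.4] xyaw-jig -0.02 w 0.020055800672380837
```

Emit:
{"fn": "play_rows", "kwargs": {
  "rows": [
    [0.0005, 0, 0, 0, 0, 0, 0.79],
    [0.0005, 0, 0, 0, 0, 0, 0.79],
    [0.0005, 0, 0, 0, 0, 0, 0.79],
    [0, 0, 0, 0, 0, 0, 0.79],
    [0, 0, 0, 0, 0, 0, 0.79]
  ]
}}

```text
time: 11.75
ee_pos: [0.6028, -0.0041, 0.017]
eef_rot: [[0.84, 0.543, -0.004], [0.543, -0.84, -0.002], [-0.005, -0.001, -1.0]]
force: [-8.0, -5.1, 6.1]
grip_width: 0.0197
grip_force: 4.2
```

```bash
python3 -c "
from h import *
st()"
```

```text
t 11.75 tcp jig mm [-24.2  -3.5  20.4] force jig [-9.5  0.1  6.1] xyaw-jig -0.01 w 0.019724168373928166
```

Firm contact at the expected place means the plate is home. I'll back off, lift, and work out the lever arc.

Emit:
{"fn": "play_rows", "kwargs": {
  "rows": [
    [-0.005, 0, 0, 0, 0, 0, 0.79],
    [-0.01, 0, 0, 0, 0, 0, 0.79],
    [0, 0, -0.02, 0, 0, 0, 1],
    [0, 0, -0.03, 0, 0, 0, 1],
    [0, 0, -0.02, 0, 0, 0, 1]
  ]
}}

```text
time: 12.17
ee_pos: [0.5925, -0.011, 0.0883]
eef_rot: [[0.84, 0.543, 0.002], [0.543, -0.84, 0.001], [0.002, 0.001, -1.0]]
force: [0.8, -0.8, 0.8]
grip_width: 0.0031
grip_force: 0.0
```

Emit:
{"fn": "play_rows", "kwargs": {
  "rows": [
    [0.022, -0.023, 0, 0, 0, 0, 1],
    [0.022, -0.023, 0, 0, 0, 0, 1],
    [0.022, -0.023, 0, 0, 0, 0, 1],
    [0.022, -0.023, 0, 0, 0, 0, 1],
    [0.018, -0.023, 0, 0, 0, 0, 1]
  ]
}}

```text
time: 12.58
ee_pos: [0.6194, 0.1449, 0.0872]
eef_rot: [[0.84, 0.543, 0.002], [0.543, -0.84, 0.001], [0.003, 0.0, -1.0]]
force: [1.3, 0.3, -0.1]
grip_width: 0.0003
grip_force: 0.0
```

Emit:
{"fn": "play_rows", "kwargs": {
  "rows": [
    [0, 0, 0, 0, 0, 0, 1],
    [0, 0, 0.02, 0, 0, 0, 1],
    [0, 0, 0.02, 0, 0, 0, 1],
    [0, 0, 0.019, 0, 0, 0, 1],
    [0, 0, 0, 0, 0, 0, 1]
  ]
}}

```text
time: 13.0
ee_pos: [0.6147, 0.1422, 0.0233]
eef_rot: [[0.84, 0.543, -0.008], [0.543, -0.84, -0.0], [-0.007, -0.004, -1.0]]
force: [-0.5, -0.6, -0.6]
grip_width: 0.0004
grip_force: 0.0
```

```bash
python3 -c "
from h import *
st()
piv=np.array([18-1.2,49-2.5])
W=[]
for d in range(71,186,6):
    t=np.radians(d);u=np.array([np.cos(t),np.sin(t)]);n=np.array([-np.sin(t),np.cos(t)])
    c=piv+78*u-n*(9.5+8*abs(np.sin(t))+12.5*abs(np.cos(t)));W.append(c)
    print(d,c.round(1),'' if len(W)<2 else ((W[-1]-W[-2])*[1,-1]).round(1))
cv2.imwrite('pics/side3.png',cv2.resize(env.camera('side')[150:260,155:325],None,fx=4.7,fy=4.7,interpolation=cv2.INTER_CUBIC))"
```

```text
t 13.0 tcp jig mm [ 65.3 112.9  26.7] force jig [-0.8 -0.3 -0.6] xyaw-jig -0.06 w 0.0004357268675886522
71 [ 62.2 113.4] 
77 [ 53.9 118. ] [-8.2 -4.6]
83 [ 45.1 121.6] [-8.8 -3.6]
89 [ 35.9 124.2] [-9.3 -2.6]
95 [ 28.5 125.8] [-7.4 -1.6]
101 [ 21.3 126.8] [-7.2 -1. ]
107 [ 13.9 127.2] [-7.4 -0.3]
113 [  6.3 126.8] [-7.5  0.4]
119 [ -1.3 125.7] [-7.6  1.1]
125 [ -8.9 123.7] [-7.6  1.9]
131 [-16.5 120.9] [-7.5  2.8]
137 [-23.8 117.3] [-7.4  3.6]
143 [-30.9 112.8] [-7.1  4.5]
149 [-37.5 107.5] [-6.7  5.3]
155 [-43.7 101.4] [-6.1  6.1]
161 [-49.2  94.5] [-5.5  6.9]
167 [-53.9  86.9] [-4.8  7.6]
173 [-57.8  78.7] [-3.9  8.2]
179 [-60.8  70. ] [-3.   8.7]
185 [-62.9  62.3] [-2.1  7.7]
```

Emit:
{"fn": "play_rows", "kwargs": {
  "rows": [
    [-0.0058, -0.0025, 0, 0, 0, 0, 1],
    [-0.0058, -0.0025, 0, 0, 0, 0, 1],
    [-0.0044, -0.0018, 0, 0, 0, 0, 1],
    [-0.0044, -0.0018, 0, 0, 0, 0, 1],
    [-0.0046, -0.0013, 0, 0, 0, 0, 1]
  ]
}}

```text
time: 13.47
ee_pos: [0.5932, 0.1378, 0.0295]
eef_rot: [[0.84, 0.543, 0.003], [0.543, -0.84, 0.0], [0.003, 0.002, -1.0]]
force: [1.1, -0.2, 0.3]
grip_width: 0.0005
grip_force: 0.7
```

Emit:
{"fn": "play_rows", "kwargs": {
  "rows": [
    [-0.0046, -0.0013, 0, 0, 0, 0, 1],
    [-0.0074, -0.0016, 0, 0, 0, 0, 1],
    [-0.0072, -0.001, 0, 0, 0, 0, 1],
    [-0.0074, -0.0003, 0, 0, 0, 0, 1],
    [-0.0075, 0.0004, 0, 0, 0, 0, 1]
  ]
}}

```text
time: 13.88
ee_pos: [0.561, 0.1224, 0.028]
eef_rot: [[0.84, 0.543, 0.0], [0.543, -0.84, 0.0], [0.0, -0.0, -1.0]]
force: [1.9, 0.9, -0.4]
grip_width: 0.0004
grip_force: 1.0
```

```bash
python3 -c "
from h import *
st()"
```

```text
t 13.8833 tcp jig mm [  9.5 125.4  31.4] force jig [ 2.1 -0.2 -0.4] xyaw-jig -0.02 w 0.0004210544762847706
```

Emit:
{"fn": "play_rows", "kwargs": {
  "rows": [
    [-0.0076, 0.0011, 0, 0, 0, 0, 1],
    [-0.0076, 0.0019, 0, 0, 0, 0, 1],
    [-0.0075, 0.0028, 0, 0, 0, 0, 1],
    [-0.0074, 0.0036, 0, 0, 0, 0, 1],
    [-0.0071, 0.0045, 0, 0, 0, 0, 1]
  ]
}}

```text
time: 14.3
ee_pos: [0.537, 0.0902, 0.0277]
eef_rot: [[0.84, 0.543, -0.001], [0.543, -0.84, 0.0], [-0.001, -0.001, -1.0]]
force: [1.6, 1.3, -0.7]
grip_width: 0.0006
grip_force: 1.0
```

Emit:
{"fn": "play_rows", "kwargs": {
  "rows": [
    [-0.0034, 0.0026, 0, 0, 0, 0, 1],
    [-0.0033, 0.0027, 0, 0, 0, 0, 1],
    [-0.0031, 0.003, 0, 0, 0, 0, 1],
    [-0.003, 0.0031, 0, 0, 0, 0, 1],
    [-0.0028, 0.0034, 0, 0, 0, 0, 1]
  ]
}}

```text
time: 14.72
ee_pos: [0.5334, 0.0706, 0.0281]
eef_rot: [[0.84, 0.542, 0.001], [0.542, -0.84, 0.002], [0.002, -0.001, -1.0]]
force: [2.1, 6.7, -1.0]
grip_width: 0.0003
grip_force: 3.0
```

```bash
python3 -c "
from h import *
st()"
```

```text
t 14.7167 tcp jig mm [-41.8  96.9  31.5] force jig [ 5.5  4.5 -1. ] xyaw-jig -0.06 w 0.00034572249324324846
```

Emit:
{"fn": "play_rows", "kwargs": {
  "rows": [
    [-0.0027, 0.0035, 0, 0, 0, 0, 1],
    [-0.0024, 0.0038, 0, 0, 0, 0, 1],
    [-0.0024, 0.0038, 0, 0, 0, 0, 1],
    [-0.002, 0.0041, 0, 0, 0, 0, 1],
    [-0.0019, 0.0041, 0, 0, 0, 0, 1]
  ]
}}

```text
time: 15.13
ee_pos: [0.5339, 0.0493, 0.0281]
eef_rot: [[0.84, 0.542, 0.0], [0.542, -0.84, 0.004], [0.002, -0.003, -1.0]]
force: [1.7, 8.6, 0.3]
grip_width: 0.0006
grip_force: 3.4
```

Emit:
{"fn": "play_rows", "kwargs": {
  "rows": [
    [-0.001, 0.0029, 0, 0, 0, 0, 1],
    [-0.001, 0.0029, 0, 0, 0, 0, 1],
    [-0.001, 0.0029, 0, 0, 0, 0, 1],
    [0, 0, 0, 0, 0, 0, 1],
    [0, 0, 0, 0, 0, 0, 1]
  ]
}}

```text
time: 15.55
ee_pos: [0.5353, 0.0402, 0.0279]
eef_rot: [[0.84, 0.543, -0.002], [0.543, -0.84, 0.003], [0.0, -0.004, -1.0]]
force: [0.6, 7.7, 2.2]
grip_width: 0.0003
grip_force: 3.0
```

```bash
python3 -c "
from h import *
st()"
```

```text
t 15.55 tcp jig mm [-56.8  70.3  31.3] force jig [4.7 6.2 2.2] xyaw-jig -0.05 w 0.00026177329615398776
```

Emit:
{"fn": "play_rows", "kwargs": {
  "rows": [
    [0, 0.0008, 0, 0, 0, 0, 1],
    [0, 0.0008, 0, 0, 0, 0, 1],
    [0, 0.0008, 0, 0, 0, 0, 1],
    [0, 0.0008, 0, 0, 0, 0, 1],
    [0, 0, 0, 0, 0, 0, 1]
  ]
}}

```text
time: 15.97
ee_pos: [0.5353, 0.0401, 0.0278]
eef_rot: [[0.84, 0.542, -0.005], [0.542, -0.84, 0.008], [-0.0, -0.009, -1.0]]
force: [-3.5, 14.3, 7.1]
grip_width: 0.0005
grip_force: 6.8
```

```bash
python3 -c "
from h import *
st()"
```

```text
t 15.9667 tcp jig mm [-56.9  70.2  31.2] force jig [ 4.8 13.9  7.1] xyaw-jig -0.08 w 0.0005461519631997912
```

Emit:
{"fn": "play_rows", "kwargs": {
  "rows": [
    [0, 0.001, 0, 0, 0, 0, 1],
    [0, 0.001, 0, 0, 0, 0, 1],
    [0, 0.001, 0, 0, 0, 0, 1],
    [0, 0, 0, 0, 0, 0, 1],
    [0, 0, 0, 0, 0, 0, 1]
  ]
}}

```text
time: 16.38
ee_pos: [0.5353, 0.0399, 0.0278]
eef_rot: [[0.84, 0.542, -0.009], [0.542, -0.84, 0.012], [-0.001, -0.015, -1.0]]
force: [-6.3, 19.7, 10.2]
grip_width: 0.0003
grip_force: 10.2
```

```bash
python3 -c "
from h import *
st()"
```

```text
t 16.3833 tcp jig mm [-56.9  70.1  31.2] force jig [ 5.5 20.  10.2] xyaw-jig -0.09 w 0.0003043803143501435
```

Solid end stop at 20 N with no further motion. I'll back away, lift clear, and check.

Emit:
{"fn": "play_rows", "kwargs": {
  "rows": [
    [0, -0.006, 0, 0, 0, 0, 1],
    [0, -0.012, 0, 0, 0, 0, 1],
    [0, -0.01, -0.02, 0, 0, 0, 1],
    [0, 0, -0.04, 0, 0, 0, 1],
    [0, 0, -0.04, 0, 0, 0, 1]
  ]
}}

```text
time: 16.8
ee_pos: [0.5205, 0.0567, 0.1264]
eef_rot: [[0.839, 0.544, -0.008], [0.544, -0.839, -0.001], [-0.007, -0.003, -1.0]]
force: [1.7, -0.6, 0.5]
grip_width: 0.0004
grip_force: 0.0
```

Emit:
{"fn": "play_rows", "kwargs": {
  "rows": [
    [-0.03, -0.01, -0.02, 0, 0, 0, 1],
    [-0.03, -0.01, -0.02, 0, 0, 0, 1],
    [-0.03, -0.01, 0, 0, 0, 0, 1],
    [0, 0, 0, 0, 0, 0, 1],
    [0, 0, 0, 0, 0, 0, 1]
  ]
}}

```text
time: 17.22
ee_pos: [0.4306, 0.0325, 0.1676]
eef_rot: [[0.84, 0.542, -0.001], [0.542, -0.84, -0.001], [-0.001, 0.001, -1.0]]
force: [0.7, -0.7, -0.6]
grip_width: 0.0
grip_force: 0.0
```

```bash
python3 -c "
from h import *
st()
im=env.camera('wrist');cv2.imwrite('pics/w6.png',im[0:300,170:430].repeat(2,0).repeat(2,1))"
```

```text
t 17.2167 tcp jig mm [-148.8  120.8  171. ] force jig [ 0.2 -1.  -0.6] xyaw-jig -0.09 w 3.90916283866577e-05
```

View pics/w6.png

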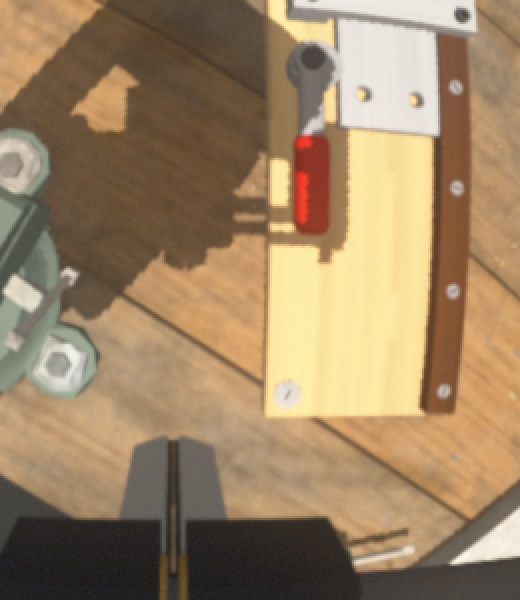

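The wrist view shows the lever closed, pointing straight back from (312,55) to (312,235). The cam touches the plate, and the plate is square against the fence with its rear end at row 130. The gripper is clear of everything, so I'll hand it in.

```bash
python3 -c "
from h import *
print(env.close_job())"
```

```text
the job is handed in; nothing more can be done
None
```

I pushed the plate home against the end stop and fence and swung the lever to its closed end, where it stopped firmly at 20 N. The last picture shows the cam on the plate and the gripper clear. I handed the job in at about 17 s; no verdict came back. Early on my fingertip rested briefly on top of the plate (up to about 10 N down) and dragged it a little, with no sign of it tipping.

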